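Set the length stop against a roller tube and press its lock button

TASK

Set the length stop: with the fingertips, gently push the steel stop block along its rail until its front face just touches the end of the roller tube lying in the cradle, without shoving the tube along. Then lightly press the round lock button on top of the block fully down, and withdraw. Grasp and lift nothing, do not press the square release pin, and leave the tube and everything else on the bench alone.

Things in the scene. Friction and masses are not known exactly. Their poses are not given: they have to be found in the camera images.
- slide_fixture: fixed flat grey base plate 130 x 540 x 12 mm, lying on the bench; origin at the centre of its underside. Its y axis (the long side) is the direction of the rail and points from the stop block to the tube; its z is up. The steel rail on it runs along its centre line, 34 mm wide, top 22 mm above the bench.
- stop_block (a joint): position of the sliding steel stop block along the rail in m, 0 to 0.24, growing along the fixture +y, towards the tube. It stays where it is left; sliding it takes about 3 N. The block is 64 mm wide, 110 mm long along the rail, its underside 22 mm and its top 72 mm above the bench. It cannot leave the rail.
- block_back (a point): centre of the back face of the stop block, the upright face away from the tube (64 mm wide, 50 mm high), 47 mm above the bench: push here towards +y of the fixture. Axes as the fixture. The bare rail behind it is free.
- block_front (a point): on the front face of the stop block, the upright flat face that must meet the tube, on the tube axis, 52 mm above the bench. Axes as the fixture. 110 mm ahead of block_back.
- lock_button (a joint): travel of the lock button in m: 0 up, 0.008 fully down. It goes down with about 3 N and stays down.
- lock_top (a point): centre of the flat top of the round steel lock button, 26 mm in diameter, on top of the stop block near its back end (25 mm from the back face). The top stands 12 mm above the block (84 mm above the bench) when up and 4 mm when fully down. It rides with the block.
- release_pin (a joint): travel of the release pin in m: 0 up, 0.008 down. It must stay up. It too goes down with about 3 N.
- pin_top (a point): centre of the top of the square steel release pin, 16 x 16 mm, on top of the block near its front end, 60 mm from the lock button towards the tube, and as high. Do not press.
- roller_tube: loose rusty steel roller tube stub, 56 mm in diameter, 140 mm long, about 0.9 kg, lying in a V cradle in line with the rail; origin at its middle, 52 mm above the bench; its y axis is the tube axis. It begins to slide in the cradle only at several newtons, well above the 3 N that move the block.
- tube_end (a point): centre of the flat end of the tube that faces the stop block, 52 mm above the bench; block_front meets it when the two points coincide.
- sleeve_long: loose brass spacer sleeve standing upright, 34 mm outside diameter, 60 mm high; origin at the centre of its underside. Leave alone.
- sleeve_short: loose brass spacer sleeve standing upright, 34 mm outside diameter, 34 mm high; origin at the centre of its underside. Leave alone.
- thrust_washer: loose bronze thrust washer lying flat, 68 mm outside diameter, 6 mm thick; origin at the centre of its underside. Leave alone.
- bearing_housing: loose dull grey bearing housing, foot 42 x 126 mm, 74 mm high; origin at the centre of its underside, y along the foot. Leave alone.
- spanner: loose steel spanner lying flat, about 170 mm long, along its own x; origin near its middle. Leave alone.
There are look-alikes about, which are no part of the job. Leave any pink look-alike of the roller_tube alone.

How it is judged (in metres and radians):
On the way, in this order (a step that is already met when the one before it is completed fails the run):
1. the stop block stands against the tube end (gap under 3 mm) with the lock button still up (y of tube_end in the frame of block_front below 0.003 m and value of joint lock_button below 0.003 m), for 0.2 s.
2. the lock button is pressed down (value of joint lock_button above 0.006 m), for 0.1 s.
At the end, for the whole second after the job is handed in: The block front face is within 3 mm of the tube end, the tube has not been shoved more than 10 mm, the lock button is down by more than 6 of its 8 mm, the release pin is up, nothing moves, and every bystander is within 6 mm of where it was (y of tube_end in the frame of block_front below 0.003 m and value of joint lock_button above 0.006 m and value of joint release_pin below 0.003 m and distance of tube_end from where it was at the start of the episode below 0.01 m and linear speed of roller_tube below 0.01 m/s and velocity of joint stop_block between -0.005 and 0.005 m/s and distance of each of sleeve_long, sleeve_short, thrust_washer, bearing_housing, spanner from where it was at the start of the episode below 0.006 m); the robot touches nothing.
It fails at once if the roller tube is shoved more than 10 mm or lifted in its cradle (distance of tube_end from where it was at the start of the episode above 0.01 m or height (world z) of roller_tube above 0.062 m).
It fails at once if the roller tube is touched by the robot (contact force between any of the fingers, the arm and roller_tube above 0.5 N).
It fails at once if the square release pin is pressed (value of joint release_pin above 0.003 m).
It fails at once if the fixture, block or button is pushed harder than 35 N (not gentle) (contact force between the fingers and slide_fixture above 35 N).
It fails at once if a sleeve, the washer, the housing or the spanner is touched, lifted or disturbed (distance of any of sleeve_long, sleeve_short, thrust_washer, bearing_housing, spanner from where it was at the start of the episode above 0.006 m or contact force between any of the fingers, the arm and sleeve_long above 0.5 N or contact force between any of the fingers, the arm and sleeve_short above 0.5 N or contact force between any of the fingers, the arm and thrust_washer above 0.5 N or contact force between any of the fingers, the arm and bearing_housing above 0.5 N or contact force between any of the fingers, the arm and spanner above 0.5 N).
It also fails if it takes over 51 s, if anything falls off the work surface, if the arm or the gripper's body presses on something with over 40 N, if the wrist force passes 120 N, or if a joint passes its speed limit or range.

ROBOT

A 6-joint arm with a two-finger parallel gripper is mounted at the origin on the work surface. World frame = base frame: x ahead of the robot, y to its left, z up, the work surface at z = 0. Lengths are in mm, angles in rad, forces in N, time in s.
With the tool pointing down it reaches from about 375 to 975 mm from the base axis. Payload 3.8 kg.
Tool frame: the origin (TCP) lies between the finger pads; the fingertips stand 8 mm ahead of it and the grasp point (between the pads) lies 11 mm behind it; y points along the fingers, x is the direction in which the jaws open and shut, and the axes are right-handed (so a half turn about y gives the same grasp; the last joint's range is limited). The gripper opens to 85 mm and grips with 20 to 120 N. Pads are 22 mm wide; open, the fingers measure 114 mm over their backs; the gripper's body (76 mm by 85 mm) begins 54 mm behind the grasp point. The pads swing forward as they close: fully open they stand 13 mm farther back than shut.
Start: joints at [-1.203, 0.264, 1.604, -0, 1.274, -0.037], TCP at [265.833, -620.444, 239.28] pointing down, gripper open.
Joint ranges: [-2.63, 2.63], [-0.94, 2.18], [0.31, 2.57], [-1.31, 4.45], [0, 2.66], [-2.55, 2.55]. Speed limits (rad/s): [2.57, 2.57, 3.14, 3.14, 3.14, 3.14].

INTERFACE

Orientations are given as [roll, pitch, yaw] about the fixed x, y, z axes, in that order (R = Rz(yaw) Ry(pitch) Rx(roll)).
In Python, from rig import arm, vision gives the robot as it stands.
- The arm moves only by the tool carry_out, never from a script. Its argument "rows" is a list of rows, each an object of numbers: "tx", "ty", "tz": the shift along the tool's x, y, z normalised to -1 to 1, where 1 is 1000 mm; "ax", "ay", "az": the turn, a rotation vector about the tool's x, y, z normalised to -1 to 1, where 1 is pi/4 rad; "hand": the opening, from -1 (shut) to 1 (fully open). A call has 1 to 12 rows; each row is the pose to reach, as a shift and turn from the pose commanded when the call began, along the tool's axes at that moment; what a row does not reach only later rows make up. A row lasts 1/8 s, in which the tool goes at most 62.5 mm and 10.7 degrees, less where a joint would pass 70% of its speed; a pose out of reach is approached as far as the arm can. A call with a number of a shift or a turn outside -1 to 1 is refused whole. A call with a gripper value outside its range is refused whole. The fingers move at their own pace and stop on an object; "force" is the grip in N (left out, the last holds). Time passes only in rows, so rows that repeat a pose let the fingers close. It gives the time, the measured TCP pose, the force and the opening at its end, in the units of the state.
- arm.state(): the state, without advancing time (a new reading comes with each control period).
- vision.camera(name): name is "side" or "top"; returns the picture (384x512x3 uint8, red, green, blue); there is no depth.
- vision.camera_model(name): a dict with "camera_matrix" (3x3 intrinsics, pixels), "world_to_cam" (4x4, takes a point from world to camera coordinates). Camera axes: x right, y up, looking along -z (the intrinsics and any distortion apply to the point x, -y, -z); pixel columns grow to the right and rows downward; lengths in mm; the calibration is good to about 2 mm. A picture is of the moment at which its call begins. camera_model takes no time and is no camera call.
- arm.finish_job(): hands the job in, once; it reports no verdict.
Trained networks look in the newest picture that a camera, given by its name, has taken for a name from the list of things; names that differ only in an ending like _2 or _b are one class to them, and where a whole thing is asked for, a point or a joint stands for the part that bears it (a point fixed in the world has none). Each returns a list of dicts, best first, with "confidence" (0 to 1); they miss things now and then, are a little off and sometimes report something else, mostly with a low value. They report only what shows in the picture. A call takes as long as a camera call. They do not tell look-alikes from the thing itself.
- vision.masks_of(label, camera): "pixels" (384x512 bool, what is visible of it) and "bbox" ([left, top, width, height] in pixels, round what is visible of it).
- vision.spot_point(label, camera): "centre" ([column, row] in pixels: a listed point, or the origin of a listed thing).
The state is a dict: "t": time; "joint_positions": joint angles; "joint_velocities": joint speeds; "joint_torque": joint torques, N m; "ee_pos": TCP position; "ee_rot": TCP orientation; "force": force on the tool from outside, world axes, zero at the start; "ft_torque": the same for the moment, N m; "width": opening from 0.0 (shut) to 1.0 (fully open).
Only numpy, scipy, OpenCV 4.12 (cv2) and the standard library are available. Lean on these libraries where they do the work, as an engineer would, in place of code of your own. Each camera call takes 0.05 s, during which the arm holds its last target.

## Working session

There is one attempt and no reset: what is moved stays moved. The work goes in short steps, Python scripts to look and compute and a tool call to move; the robot and the scene stay as the last step left them, time stands still between calls to the robot, and variables do not carry over. Pictures are saved under pics/ and viewed, and the job is handed in when it is done.

Besides the shell and the picture viewer there is one more tool, called after "Emit:" as name(argument=value, ...), one argument or row to a line, values as JSON. carry_out: Moves the arm, as the interface text tells. Its arguments: {"type":"object","properties":{"rows":{"type":"array"},"force":{"type":"number"}},"required":["rows"]}

```bash
ls; mkdir -p pics; cat > h.py <<'E'
import numpy as np, cv2
from rig import arm, vision
def snap(cam,name):
    im=vision.camera(cam); cv2.imwrite(f'pics/{name}.png',im[:,:,::-1]); return im
def model(cam):
    m=vision.camera_model(cam); return np.array(m['camera_matrix']),np.array(m['world_to_cam'])
def proj(cam,p):
    K,T=model(cam); c=T[:3,:3]@np.array(p,float)+T[:3,3]; c=np.array([c[0],-c[1],-c[2]]); u=K@c; return u[:2]/u[2]
def ray(cam,uv,z):
    K,T=model(cam); d=np.linalg.inv(K)@np.array([uv[0],uv[1],1.]); d=np.array([d[0],-d[1],-d[2]])
    R=T[:3,:3]; o=-R.T@T[:3,3]; w=R.T@d; return o+w*(z-o[2])/w[2]
E
python3 - <<'E'
from h import *
for c in ('top','side'):
    im=snap(c,c+'0'); print({k:v for k,v in vision.camera_model(c).items()})
    for l in ['block_back','block_front','lock_top','pin_top','tube_end','roller_tube','slide_fixture']:
        z={'block_back':47,'block_front':52,'lock_top':84,'pin_top':84,'tube_end':52,'roller_tube':52,'slide_fixture':0}[l]
        for r in vision.spot_point(l,c): print(c,l,round(r['confidence'],2),np.round(r['centre'],1),ray(c,r['centre'],z).round(1))
print(arm.state())
E
```

```text
pics
{'camera_matrix': array([[402.49772024,   0.        , 253.00217715],
       [  0.        , 402.49772024, 192.70390803],
       [  0.        ,   0.        ,   1.        ]]), 'world_to_cam': array([[ 1.34682186e-02, -9.99904771e-01,  3.00933888e-03,
         8.20029403e+01],
       [ 9.87864606e-01,  1.37716499e-02,  1.54705728e-01,
        -5.47399041e+02],
       [-1.54732439e-01,  8.89208803e-04,  9.87956012e-01,
        -8.80035937e+02],
       [ 0.00000000e+00,  0.00000000e+00,  0.00000000e+00,
         1.00000000e+00]])}
top block_back 0.62 [340.5 214.1] [ 499.3 -109.2   47. ]
top block_front 0.64 [295.5 198.7] [532.3  -6.9  52. ]
top block_front 0.18 [201.4 213.8] [495.1 204.9  52. ]
top lock_top 0.75 [300.5 146.5] [645.4 -14.9  84. ]
top lock_top 0.53 [334.4 207.4] [509.8 -88.   84. ]
top pin_top 0.63 [305.4 196.9] [532.  -25.1  84. ]
top tube_end 0.98 [231.  175.5] [583.8 140.3  52. ]
top tube_end 0.93 [115.5 164.7] [605.3 405.3  52. ]
top tube_end 0.69 [334.5 163.1] [616.1 -96.7  52. ]
top tube_end 0.56 [196.6 261.1] [390.1 212.   52. ]
top roller_tube 0.92 [199.6 160.3]
[... 1405 characters left out ...]
.7] [556.7  54.5   0. ]
{'t': 0.8, 'joint_positions': array([-1.20290476e+00,  2.63843059e-01,  1.60394877e+00,  3.93888635e-07,
        1.27369662e+00, -3.68423340e-02]), 'joint_velocities': array([ 0.00058711, -0.00174661, -0.00246782,  0.00066601,  0.00158326,
        0.00089339]), 'joint_torque': array([-2.06490411e-03, -5.14979124e+01, -3.67699349e+01, -1.79814060e-04,
        5.36527859e-04,  2.55729765e-05]), 'ee_pos': array([ 265.83993055, -620.47139853,  239.34584647]), 'ee_rot': array([-1.57079979e+00, -1.04152303e-04, -1.16606254e+00]), 'force': array([-0.43993775,  0.5116952 , -0.16163091]), 'ft_torque': array([ 0.01457726,  0.01546596, -0.01552973]), 'width': 0.9998590724450421}
```

```bash
python3 - <<'E'
import cv2
for c in ('top','side'):
    im=cv2.imread(f'pics/{c}0.png'); cv2.imwrite(f'pics/{c}0b.png',cv2.resize(im,(768,576),interpolation=cv2.INTER_CUBIC))
    cr=im[120:250,150:380]; cv2.imwrite(f'pics/{c}0c.png',cv2.resize(cr,None,fx=3.4,fy=3.4,interpolation=cv2.INTER_CUBIC))
E
```

```text
(no output)
```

View pics/top0b.png

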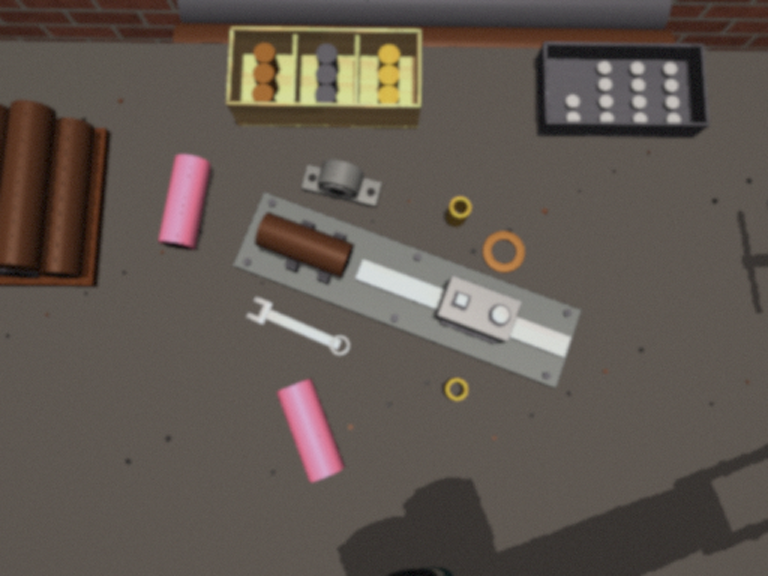

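View pics/side0b.png

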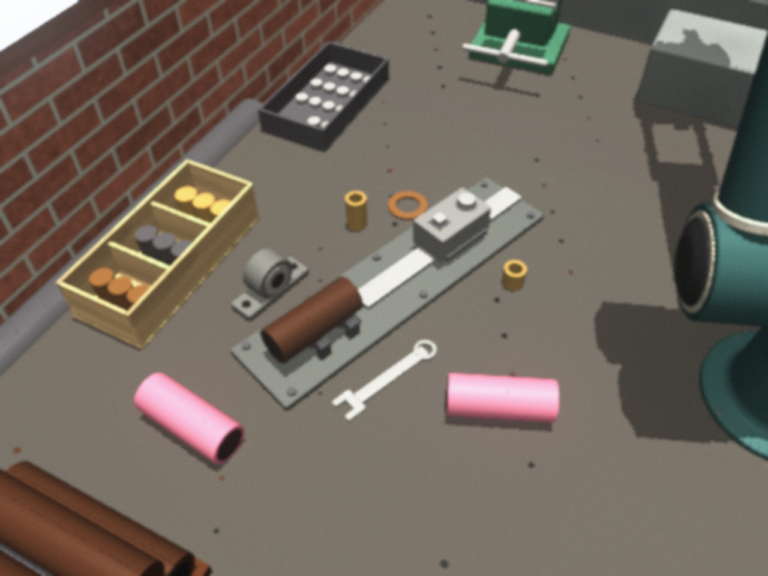

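View pics/top0c.png

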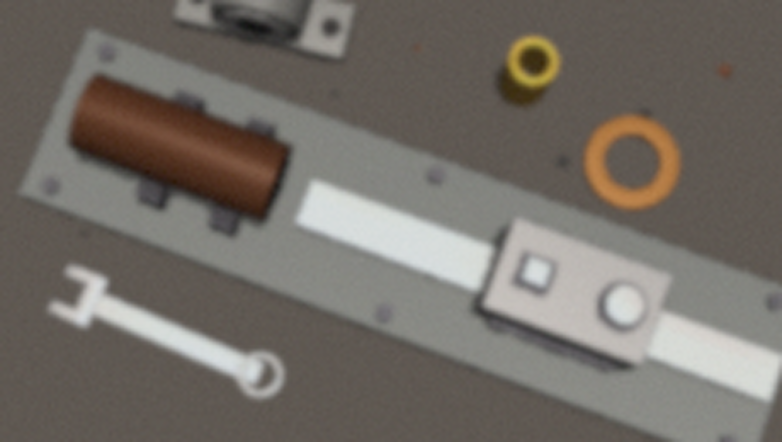

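View pics/side0c.png

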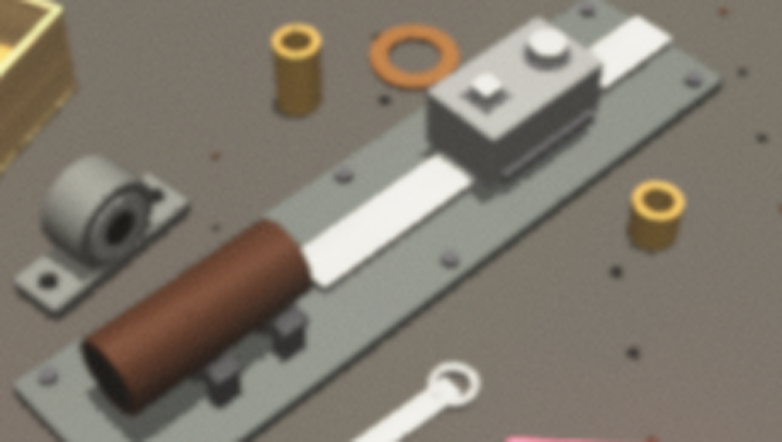

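The top view shows the rusty tube in its cradle at (200,162), with its near end at about (231,175). The block is at (320,206), with the round button at (334,208) towards the back and the square pin at (307,199) towards the tube. Possible mix-ups:
- **Tube:** the pink tubes at (123,134) and (207,287), and the rack tubes at (20,125). I choose the rusty one in the cradle.
- **Lock button:** the square pin at (307,199), and a false hit on the sleeve at (300,146). I choose the round button at (334,208).

Next I'll refine the rail axis.

```bash
python3 - <<'E'
from h import *
snap('top','top1');snap('side','side1')
for c in ('top','side'):
    for r in vision.masks_of('slide_fixture',c)[:1]:
        m=r['pixels'].astype(np.uint8); print(c,r['confidence'],m.sum())
        cs,_=cv2.findContours(m,cv2.RETR_EXTERNAL,cv2.CHAIN_APPROX_NONE); k=max(cs,key=cv2.contourArea)[:,0]
        P=np.array([ray(c,p,12)[:2] for p in k],np.float32)
        (cx,cy),s,a=cv2.minAreaRect(P); print((cx,cy),s,a)
def pr(c,l,z):
    for r in vision.spot_point(l,c): print(c,l,round(r['confidence'],2),np.round(r['centre'],1),ray(c,r['centre'],z).round(1))
for c in ('top','side'):
    for l,z in [('lock_top',84),('pin_top',84),('tube_end',52),('block_back',47)]: pr(c,l,z)
# hand-picked from the crop (3.4x, origin 150,120)
f=lambda x,y:(x/3.4+150-.35,y/3.4+120-.35)
for n,p,z in [('tlc',(517,217),72),('trc',(672,275),72),('brc',(635,362),72),('blc',(482,305),72),('button',(625,304),84),('pin',(536,272),84),('railR0',(310,180),22),('railR1',(295,222),22)]:
    print(n,ray('top',f(*p),z).round(1))
for n,p,z in [('S button',(547,42),84),('S pin',(487,85),84),('S front L',(428,92),72),('S front R',(492,138),72),('S back R',(603,68),72),('S back L',(540,17),72)]:
    print(n,ray('side',f(*p),z).round(1))
E
```

```text
top 0.91 10905
(554.8428344726562, 47.051361083984375) (541.7860107421875, 133.5446319580078) 69.7745361328125
side 0.68 8745
(554.2350463867188, 50.4998779296875) (543.4660034179688, 143.51528930664062) 69.95752716064453
top lock_top 0.56 [230.8 174.7] [579.2 139.   84. ]
top lock_top 0.43 [331.3 207.3] [509.9 -81.3  84. ]
top pin_top 0.62 [308.5 198. ] [529.7 -31.8  84. ]
top pin_top 0.42 [303.2 146. ] [646.6 -20.9  84. ]
top tube_end 0.61 [228.3 173.8] [587.7 146.5  52. ]
top tube_end 0.58 [195.6 259.2] [394.2 214.3  52. ]
top block_back 0.91 [343.6 213.3] [ 501.2 -116.2   47. ]
side lock_top 0.56 [313.5 132.5] [496.8 -83.8  84. ]
side lock_top 0.41 [317.8 135. ] [484.7 -80.5  84. ]
side lock_top 0.35 [291.1 145.6] [525.2 -21.   84. ]
side pin_top 0.38 [294.2 146.6] [517.7 -21.2  84. ]
side tube_end 0.93 [150.9 294.2] [605.8 417.3  52. ]
side tube_end 0.78 [230.1 192.9] [594.6 140.3  52. ]
side tube_end 0.69 [294.6 260.2] [401.1 232.2  52. ]
side block_back 0.87 [316.8 137.1] [ 496.2 -110.6   47. ]
side block_back 0.46 [232.9 194.3] [589.5 137.5  47. ]
side block_back 0.2 [177.9 191.1] [700.8 183.6  47. ]
tlc [563.9 -18.6  72. ]
trc [ 527.  -119.3   72. ]
brc [470.1 -94.2  72. ]
blc [505.6   4.4  72. ]
button [506.2 -86.   84. ]
pin [526.  -29.2  84. ]
railR0 [597.1 118.9  22. ]
railR1 [567.3 128.7  22. ]
S button [503.6 -82.2  84. ]
S pin [522.9 -25.6  84. ]
S front L [560.1 -13.   72. ]
S front R [504.    6.7  72. ]
S back R [463.6 -87.9  72. ]
S back L [ 522.3 -116.1   72. ]
```

Emit:
carry_out(
  rows=[
    {"tx": -0.03,"tz": 0.033,"ay": -0.1,"hand": -1},
    {"tx": -0.065,"tz": 0.072,"ay": -0.2,"hand": -1},
    {"tx": -0.1,"tz": 0.111,"ay": -0.3,"hand": -1},
    {"tx": -0.135,"tz": 0.15,"ay": -0.4,"hand": -1},
    {"tx": -0.17,"tz": 0.188,"ay": -0.5,"hand": -1},
    {"tx": -0.205,"tz": 0.227,"ay": -0.6,"hand": -1},
    {"tx": -0.24,"tz": 0.266,"ay": -0.7,"hand": -1},
    {"tx": -0.275,"tz": 0.305,"ay": -0.8,"hand": -1},
    {"tx": -0.31,"tz": 0.343,"ay": -0.9,"hand": -1},
    {"tx": -0.335,"tz": 0.371,"ay": -1,"hand": -1},
    {"tx": -0.345,"tz": 0.382,"ay": -1,"hand": -1},
    {"tx": -0.345,"tz": 0.382,"ay": -1,"hand": -1},
  ],
)

```text
invalid input at $.rows[0]: expected keys tx, ty, tz, ax, ay, az, hand
```

Emit:
carry_out(
  rows=[
    {"tx": -0.03,"ty": 0,"tz": 0.033,"ax": 0,"ay": -0.1,"az": 0,"hand": -1},
    {"tx": -0.065,"ty": 0,"tz": 0.072,"ax": 0,"ay": -0.2,"az": 0,"hand": -1},
    {"tx": -0.1,"ty": 0,"tz": 0.111,"ax": 0,"ay": -0.3,"az": 0,"hand": -1},
    {"tx": -0.135,"ty": 0,"tz": 0.15,"ax": 0,"ay": -0.4,"az": 0,"hand": -1},
    {"tx": -0.17,"ty": 0,"tz": 0.188,"ax": 0,"ay": -0.5,"az": 0,"hand": -1},
    {"tx": -0.205,"ty": 0,"tz": 0.227,"ax": 0,"ay": -0.6,"az": 0,"hand": -1},
    {"tx": -0.24,"ty": 0,"tz": 0.266,"ax": 0,"ay": -0.7,"az": 0,"hand": -1},
    {"tx": -0.275,"ty": 0,"tz": 0.305,"ax": 0,"ay": -0.8,"az": 0,"hand": -1},
    {"tx": -0.31,"ty": 0,"tz": 0.343,"ax": 0,"ay": -0.9,"az": 0,"hand": -1},
    {"tx": -0.335,"ty": 0,"tz": 0.371,"ax": 0,"ay": -1,"az": 0,"hand": -1},
    {"tx": -0.345,"ty": 0,"tz": 0.382,"ax": 0,"ay": -1,"az": 0,"hand": -1},
    {"tx": -0.345,"ty": 0,"tz": 0.382,"ax": 0,"ay": -1,"az": 0,"hand": -1},
  ],
)

```text
t: 2.9
ee_pos: [481.2, -152.6, 239.3]
ee_rot: [-1.571, -0.0, -0.38]
force: [0.1, -0.5, 0.8]
width: -0.003
```

Emit:
carry_out(
  rows=[
    {"tx": 0,"ty": 0.04,"tz": 0,"ax": 0,"ay": -0.036,"az": 0,"hand": -1},
    {"tx": 0,"ty": 0.09,"tz": 0,"ax": 0,"ay": -0.036,"az": 0,"hand": -1},
    {"tx": 0,"ty": 0.135,"tz": 0,"ax": 0,"ay": -0.036,"az": 0,"hand": -1},
    {"tx": 0,"ty": 0.165,"tz": 0,"ax": 0,"ay": -0.036,"az": 0,"hand": -1},
    {"tx": 0,"ty": 0.18,"tz": 0,"ax": 0,"ay": -0.036,"az": 0,"hand": -1},
    {"tx": 0,"ty": 0.18,"tz": 0,"ax": 0,"ay": -0.036,"az": 0,"hand": -1},
  ],
)

```text
t: 3.65
ee_pos: [480.2, -153.5, 58.6]
ee_rot: [-1.571, 0.002, -0.354]
force: [0.9, -0.2, 0.2]
width: -0.001
```

```bash
python3 - <<'E'
from h import *
a=snap('top','top2');b=snap('side','side2')
cv2.imwrite('pics/c2.png',np.hstack([cv2.resize(i[80:260,200:400],(400,360),interpolation=2) for i in (a,b)])[:,:,::-1])
s=arm.state(); print(s['ee_pos'],s['force'],s['ee_rot'])
p=s['ee_pos']; print(proj('side',p-[0,0,8]),proj('top',p-[0,0,8]))
E
```

```text
[ 482.0652349  -153.77008477   60.49648896] [ 0.63744099 -0.15027343  0.55513835] [-1.57088793 -0.00207229 -0.35317579]
[329.15418032 126.35850909] [361.06407083 221.76008374]
```

View pics/c2.png

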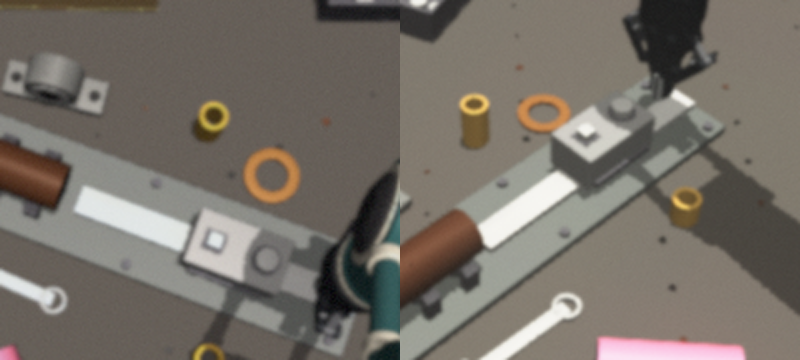

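Emit:
carry_out(
  rows=[
    {"tx": 0,"ty": 0.01,"tz": 0.006,"ax": 0,"ay": 0,"az": 0,"hand": -1},
    {"tx": 0,"ty": 0.01,"tz": 0.013,"ax": 0,"ay": 0,"az": 0,"hand": -1},
    {"tx": 0,"ty": 0.01,"tz": 0.02,"ax": 0,"ay": 0,"az": 0,"hand": -1},
    {"tx": 0,"ty": 0.01,"tz": 0.025,"ax": 0,"ay": 0,"az": 0,"hand": -1},
    {"tx": 0,"ty": 0.01,"tz": 0.028,"ax": 0,"ay": 0,"az": 0,"hand": -1},
    {"tx": 0,"ty": 0.01,"tz": 0.031,"ax": 0,"ay": 0,"az": 0,"hand": -1},
    {"tx": 0,"ty": 0.01,"tz": 0.034,"ax": 0,"ay": 0,"az": 0,"hand": -1},
    {"tx": 0,"ty": 0.01,"tz": 0.037,"ax": 0,"ay": 0,"az": 0,"hand": -1},
    {"tx": 0,"ty": 0.01,"tz": 0.04,"ax": 0,"ay": 0,"az": 0,"hand": -1},
    {"tx": 0,"ty": 0.01,"tz": 0.043,"ax": 0,"ay": 0,"az": 0,"hand": -1},
    {"tx": 0,"ty": 0.01,"tz": 0.046,"ax": 0,"ay": 0,"az": 0,"hand": -1},
    {"tx": 0,"ty": 0.01,"tz": 0.049,"ax": 0,"ay": 0,"az": 0,"hand": -1},
  ],
)

```text
t: 5.25
ee_pos: [498.0, -106.8, 49.3]
ee_rot: [-1.571, 0.0, -0.352]
force: [-0.9, -2.4, 0.9]
width: -0.002
```

```bash
cat >> h.py <<'E'
C=np.array([555,48.5]);D=np.array([.3445,.9388]);L=np.array([.9388,-.3445])
def st():
    s=arm.state(); p=s['ee_pos'];f=s['force']
    print('t',s['t'],'along',((p[:2]-C)@D).round(1),'lat',((p[:2]-C)@L).round(1),'z',p[2].round(1),'Falong',(f[:2]@D).round(2),'F',f.round(2),'yaw',s['ee_rot'][2].round(3))
def both(n,box=(90,250,190,390)):
    a=snap('top','t'+n);b=snap('side','s'+n);r0,r1,c0,c1=box
    cv2.imwrite(f'pics/c{n}.png',np.hstack([cv2.resize(i[r0:r1,c0:c1],(400,int(400*(r1-r0)/(c1-c0))),interpolation=2) for i in (a,b)])[:,:,::-1])
E
python3 - <<'E'
from h import *
st();both('3');st()
E
```

```text
t 5.25 along -165.4 lat -0.0 z 49.3 Falong -2.54 F [-0.95 -2.36  0.92] yaw -0.352
t 5.35 along -165.0 lat 0.0 z 49.3 Falong -0.31 F [ 0.19 -0.4   0.63] yaw -0.352
```

View pics/c3.png

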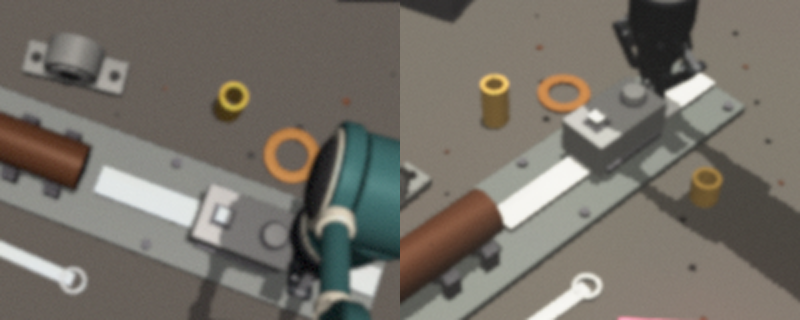

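```bash
cat >> h.py <<'E'
def al(p): p=np.array(p)[:2]-C; return (p@D).round(1),(p@L).round(1)
E
python3 - <<'E'
from h import *
a=cv2.imread('pics/t3.png');b=cv2.imread('pics/s3.png')
cv2.imwrite('pics/c3b.png',np.hstack([cv2.resize(a[170:240,220:350],None,fx=3.07,fy=5,interpolation=2)[:,:400],cv2.resize(b[110:180,220:340],None,fx=3.3,fy=5,interpolation=2)[:,:400]]))
cv2.imwrite('pics/c3s.png',cv2.resize(b[110:210,220:350],None,fx=6,fy=6,interpolation=2))
cv2.imwrite('pics/c3t.png',cv2.resize(a[150:240,220:350],None,fx=6,fy=6,interpolation=2))
E
```

```text
(no output)
```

View pics/c3s.png

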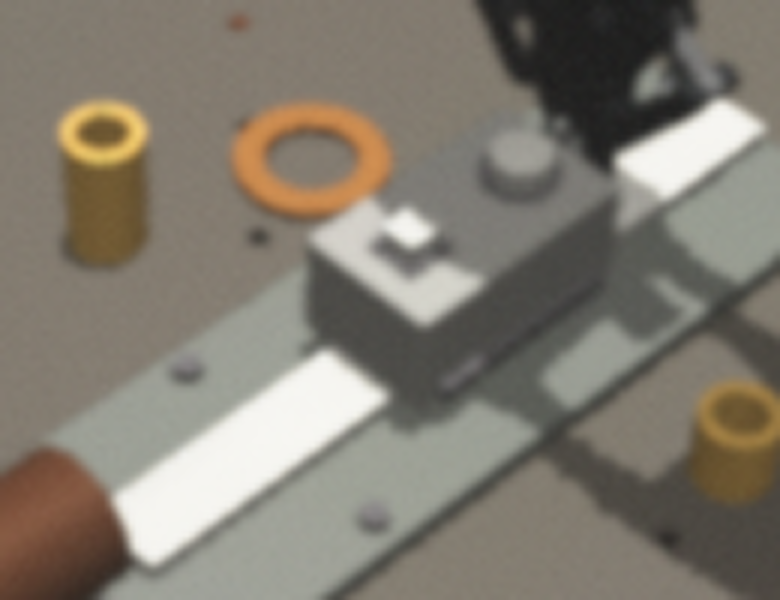

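View pics/c3t.png

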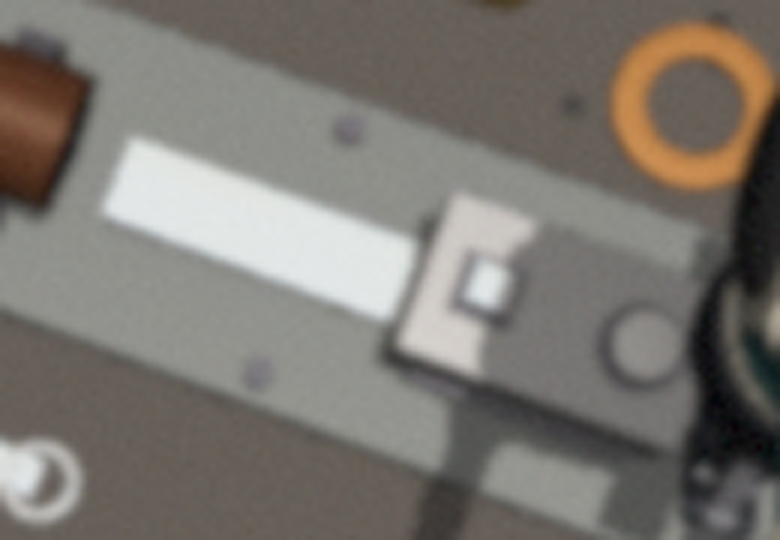

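```bash
python3 - <<'E'
from h import *
t=lambda x,y,z:al(ray('top',(x/6+220-.4,y/6+150-.4),z))
s=lambda x,y,z:al(ray('side',(x/6+220-.4,y/6+110-.4),z))
print('top button',t(645,345,84),'pin',t(488,284,84),'front top edge',t(461,192,72),t(397,348,72))
print('side button',s(521,152,84),'pin',s(408,230,84),'front top',s(310,238,72),s(425,325,72))
print('tube end top: top edge of rim at z80 ', t(92,88,60),'lower',t(42,208,52), 'side rim right',s(130,545,45))
print('orig button',al(ray('top',(625/3.4+149.65,304/3.4+119.65),84)),al(ray('side',(547/3.4+149.65,42/3.4+119.65),84)))
E
```

```text
top button (np.float64(-128.7), np.float64(-0.4)) pin (np.float64(-67.9), np.float64(0.2)) front top edge (np.float64(-47.5), np.float64(31.3)) (np.float64(-45.5), np.float64(-31.9))
side button (np.float64(-126.3), np.float64(-3.5)) pin (np.float64(-64.4), np.float64(-3.9)) front top (np.float64(-43.1), np.float64(26.7)) (np.float64(-42.6), np.float64(-35.1))
tube end top: top edge of rim at z80  (np.float64(96.2), np.float64(21.5)) lower (np.float64(98.0), np.float64(-27.1)) side rim right (np.float64(92.5), np.float64(-22.2))
orig button (np.float64(-143.1), np.float64(0.5)) (np.float64(-140.4), np.float64(-3.2))
```

Emit:
carry_out(
  rows=[
    {"tx": 0,"ty": 0,"tz": 0.004,"ax": 0,"ay": 0,"az": 0,"hand": -1},
    {"tx": 0,"ty": 0,"tz": 0.012,"ax": 0,"ay": 0,"az": 0,"hand": -1},
    {"tx": 0,"ty": 0,"tz": 0.022,"ax": 0,"ay": 0,"az": 0,"hand": -1},
    {"tx": 0,"ty": 0,"tz": 0.033,"ax": 0,"ay": 0,"az": 0,"hand": -1},
    {"tx": 0,"ty": 0,"tz": 0.044,"ax": 0,"ay": 0,"az": 0,"hand": -1},
    {"tx": 0,"ty": 0,"tz": 0.055,"ax": 0,"ay": 0,"az": 0,"hand": -1},
    {"tx": 0,"ty": 0,"tz": 0.066,"ax": 0,"ay": 0,"az": 0,"hand": -1},
    {"tx": 0,"ty": 0,"tz": 0.077,"ax": 0,"ay": 0,"az": 0,"hand": -1},
    {"tx": 0,"ty": 0,"tz": 0.088,"ax": 0,"ay": 0,"az": 0,"hand": -1},
    {"tx": 0,"ty": 0,"tz": 0.098,"ax": 0,"ay": 0,"az": 0,"hand": -1},
    {"tx": 0,"ty": 0,"tz": 0.106,"ax": 0,"ay": 0,"az": 0,"hand": -1},
    {"tx": 0,"ty": 0,"tz": 0.111,"ax": 0,"ay": 0,"az": 0,"hand": -1},
  ],
)

```text
t: 6.85
ee_pos: [536.4, -2.1, 49.2]
ee_rot: [-1.571, 0.0, -0.352]
force: [-1.7, -3.1, 1.7]
width: -0.002
```

Emit:
carry_out(
  rows=[
    {"tx": 0,"ty": 0,"tz": 0.003,"ax": 0,"ay": 0,"az": 0,"hand": -1},
    {"tx": 0,"ty": 0,"tz": 0.006,"ax": 0,"ay": 0,"az": 0,"hand": -1},
    {"tx": 0,"ty": 0,"tz": 0.009,"ax": 0,"ay": 0,"az": 0,"hand": -1},
  ],
)

```text
t: 7.22
ee_pos: [539.3, 5.7, 49.2]
ee_rot: [-1.571, 0.0, -0.353]
force: [-2.5, -2.0, 1.9]
width: 0.002
```

```bash
python3 - <<'E'
from h import *
st()
a=snap('top','t4');b=snap('side','s4');st()
cv2.imwrite('pics/c4.png',np.hstack([cv2.resize(a[140:220,190:290],(500,400),interpolation=2)[:,:400],cv2.resize(b[140:220,190:290],(500,400),interpolation=2)[:,:400]])[:,:,::-1])
E
```

```text
t 7.225 along -45.6 lat -0.0 z 49.2 Falong -2.7 F [-2.48 -1.96  1.87] yaw -0.353
t 7.325 along -45.2 lat 0.1 z 49.2 Falong -1.99 F [-1.9  -1.42  0.09] yaw -0.353
```

View pics/c4.png

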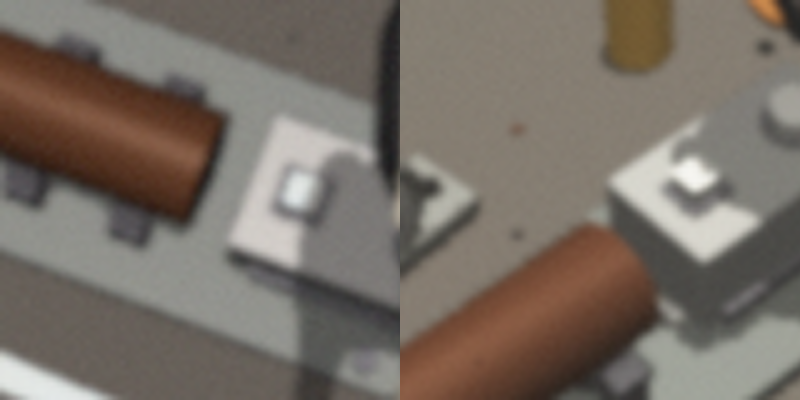

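Emit:
carry_out(
  rows=[
    {"tx": 0,"ty": 0,"tz": 0.002,"ax": 0,"ay": 0,"az": 0,"hand": -1},
    {"tx": 0,"ty": 0,"tz": 0.004,"ax": 0,"ay": 0,"az": 0,"hand": -1},
    {"tx": 0,"ty": 0,"tz": 0.006,"ax": 0,"ay": 0,"az": 0,"hand": -1},
    {"tx": 0,"ty": 0,"tz": 0.008,"ax": 0,"ay": 0,"az": 0,"hand": -1},
    {"tx": 0,"ty": 0,"tz": 0.01,"ax": 0,"ay": 0,"az": 0,"hand": -1},
    {"tx": 0,"ty": 0,"tz": 0.012,"ax": 0,"ay": 0,"az": 0,"hand": -1},
  ],
)

```text
t: 8.07
ee_pos: [543.6, 17.1, 49.2]
ee_rot: [-1.571, 0.0, -0.352]
force: [-1.2, -3.2, -1.5]
width: 0.001
```

```bash
cat >> h.py <<'E'
def close(n):
    st();a=snap('top','t'+n);b=snap('side','s'+n);st()
    cv2.imwrite(f'pics/c{n}.png',np.hstack([cv2.resize(i[150:206,205:261],(400,400),interpolation=2) for i in (a,b)])[:,:,::-1])
E
python3 -c "from h import *;close('5')"
```

```text
t 8.075 along -33.4 lat 0.1 z 49.2 Falong -3.39 F [-1.21 -3.17 -1.51] yaw -0.352
t 8.175 along -33.2 lat 0.0 z 49.2 Falong -2.72 F [-1.08 -2.51 -1.  ] yaw -0.352
```

View pics/c5.png

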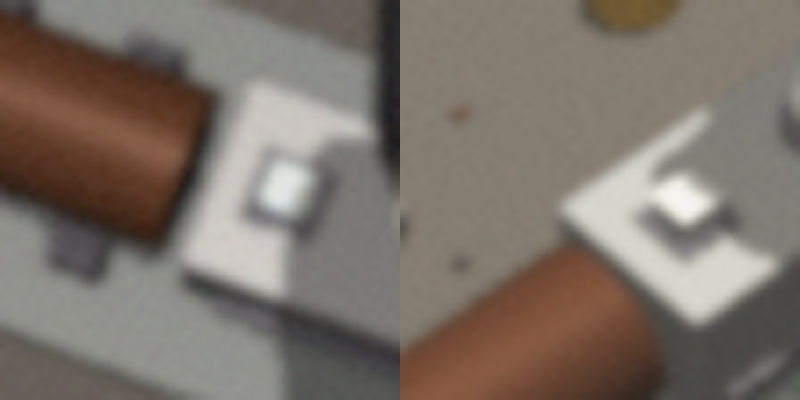

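Emit:
carry_out(
  rows=[
    {"tx": 0,"ty": 0,"tz": 0.001,"ax": 0,"ay": 0,"az": 0,"hand": -1},
    {"tx": 0,"ty": 0,"tz": 0.002,"ax": 0,"ay": 0,"az": 0,"hand": -1},
    {"tx": 0,"ty": 0,"tz": 0.003,"ax": 0,"ay": 0,"az": 0,"hand": -1},
    {"tx": 0,"ty": 0,"tz": 0.004,"ax": 0,"ay": 0,"az": 0,"hand": -1},
    {"tx": 0,"ty": 0,"tz": 0.005,"ax": 0,"ay": 0,"az": 0,"hand": -1},
  ],
)

```text
t: 8.8
ee_pos: [545.2, 21.7, 49.2]
ee_rot: [-1.571, 0.0, -0.352]
force: [-0.6, -3.0, -1.7]
width: -0.002
```

```bash
python3 -c "from h import *;close('6')"
```

```text
t 8.8 along -28.5 lat 0.1 z 49.2 Falong -3.0 F [-0.64 -2.97 -1.67] yaw -0.352
t 8.9 along -28.4 lat 0.1 z 49.2 Falong -3.31 F [-0.97 -3.17 -2.96] yaw -0.352
```

View pics/c6.png

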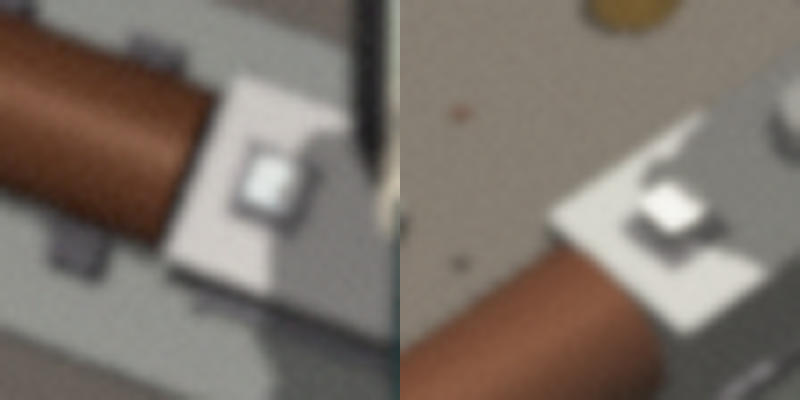

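Emit:
carry_out(
  rows=[
    {"tx": 0,"ty": 0,"tz": 0.001,"ax": 0,"ay": 0,"az": 0,"hand": -1},
    {"tx": 0,"ty": 0,"tz": 0.002,"ax": 0,"ay": 0,"az": 0,"hand": -1},
  ],
)

```text
t: 9.15
ee_pos: [545.9, 23.6, 49.2]
ee_rot: [-1.571, 0.0, -0.352]
force: [-1.0, -2.6, -1.7]
width: 0.005
```

Emit:
carry_out(
  rows=[
    {"tx": 0,"ty": 0,"tz": 0.001,"ax": 0,"ay": 0,"az": 0,"hand": -1},
  ],
)

```text
t: 9.28
ee_pos: [546.3, 24.6, 49.2]
ee_rot: [-1.571, 0.0, -0.352]
force: [-0.2, -2.7, -2.5]
width: -0.0
```

```bash
python3 -c "from h import *;close('7')"
```

```text
t 9.275 along -25.5 lat 0.1 z 49.2 Falong -2.61 F [-0.16 -2.72 -2.47] yaw -0.352
t 9.375 along -25.4 lat 0.1 z 49.3 Falong -3.41 F [-1.13 -3.22 -2.02] yaw -0.352
```

View pics/c7.png

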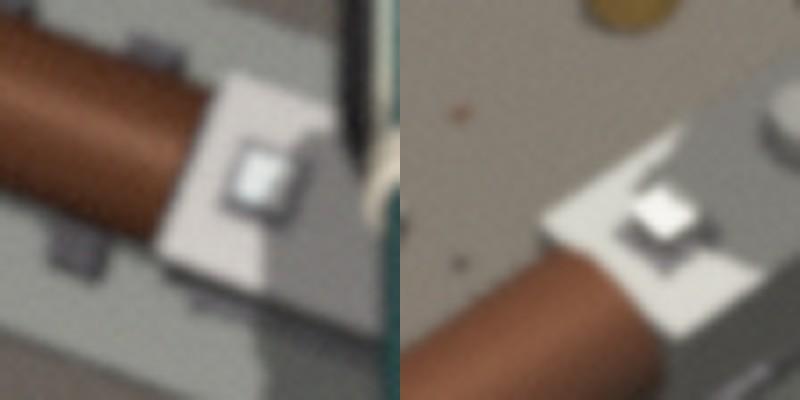

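Emit:
carry_out(
  rows=[
    {"tx": 0,"ty": 0,"tz": 0.001,"ax": 0,"ay": 0,"az": 0,"hand": -1},
    {"tx": 0,"ty": 0,"tz": 0.001,"ax": 0,"ay": 0,"az": 0,"hand": -1},
  ],
)

```text
t: 9.62
ee_pos: [546.6, 25.4, 49.3]
ee_rot: [-1.571, 0.0, -0.352]
force: [-1.9, -2.6, -1.1]
width: -0.003
```

Emit:
carry_out(
  rows=[
    {"tx": 0,"ty": 0,"tz": 0.001,"ax": 0,"ay": 0,"az": 0,"hand": -1},
    {"tx": 0,"ty": 0,"tz": 0.001,"ax": 0,"ay": 0,"az": 0,"hand": -1},
  ],
)

```text
t: 9.88
ee_pos: [546.6, 25.5, 49.3]
ee_rot: [-1.573, 0.0, -0.352]
force: [-2.3, -6.8, -0.3]
width: -0.0
```

```bash
python3 -c "from h import *;close('8')"
```

```text
t 9.875 along -24.5 lat 0.1 z 49.3 Falong -7.17 F [-2.32 -6.78 -0.3 ] yaw -0.352
t 9.975 along -24.5 lat 0.1 z 49.3 Falong -7.23 F [-1.68 -7.09 -0.38] yaw -0.352
```

View pics/c8.png

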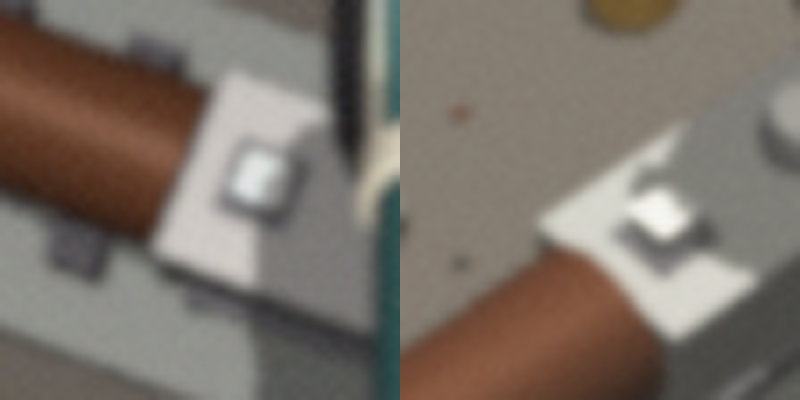

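Emit:
carry_out(
  rows=[
    {"tx": 0,"ty": 0,"tz": -0.005,"ax": 0,"ay": 0,"az": 0,"hand": -1},
    {"tx": 0,"ty": 0,"tz": -0.015,"ax": 0,"ay": 0,"az": 0,"hand": -1},
    {"tx": 0,"ty": 0,"tz": -0.03,"ax": 0,"ay": 0,"az": 0,"hand": -1},
    {"tx": 0,"ty": -0.02,"tz": -0.035,"ax": 0,"ay": 0,"az": 0,"hand": -1},
    {"tx": 0,"ty": -0.055,"tz": -0.035,"ax": 0,"ay": 0,"az": 0,"hand": -1},
    {"tx": 0,"ty": -0.085,"tz": -0.035,"ax": 0,"ay": 0,"az": 0,"hand": -1},
    {"tx": 0,"ty": -0.095,"tz": -0.035,"ax": 0,"ay": 0,"az": 0,"hand": -1},
    {"tx": 0,"ty": -0.095,"tz": -0.035,"ax": 0,"ay": 0,"az": 0,"hand": -1},
  ],
)

```text
t: 10.98
ee_pos: [535.2, -6.8, 144.7]
ee_rot: [-1.57, -0.001, -0.353]
force: [0.0, 0.2, -0.4]
width: 0.004
```

```bash
python3 - <<'E'
from h import *
st();a=snap('top','t9');b=snap('side','s9')
cv2.imwrite('pics/c9.png',np.hstack([cv2.resize(i[130:210,200:300],(500,400),interpolation=2)[:,:400] for i in (a,b)])[:,:,::-1])
for c in('top','side'):
  for l,z in [('lock_top',84),('pin_top',84),('tube_end',52)]:
    for r in vision.spot_point(l,c): print(c,l,round(r['confidence'],2),np.round(r['centre'],1),al(ray(c,r['centre'],z)))
E
```

```text
t 10.975 along -58.8 lat 0.4 z 144.7 Falong 0.2 F [ 0.01  0.21 -0.43] yaw -0.353
top pin_top 0.64 [240.7 172.6] (np.float64(74.6), np.float64(3.7))
top tube_end 0.79 [195.9 261.8] (np.float64(97.6), np.float64(-213.1))
top tube_end 0.77 [114.  163.6] (np.float64(356.5), np.float64(-74.6))
top tube_end 0.74 [230.6 174.6] (np.float64(97.7), np.float64(-3.0))
side lock_top 0.47 [262.7 164.9] (np.float64(12.4), np.float64(-3.9))
side pin_top 0.45 [243.4 181.6] (np.float64(75.4), np.float64(-11.4))
side tube_end 0.86 [154.4 294.8] (np.float64(359.8), np.float64(-84.7))
side tube_end 0.78 [234.8 197.3] (np.float64(100.5), np.float64(-10.7))
side tube_end 0.75 [297.2 265.6] (np.float64(124.4), np.float64(-219.6))
side tube_end 0.67 [206.2 213.9] (np.float64(173.4), np.float64(-3.9))
```

View pics/c9.png

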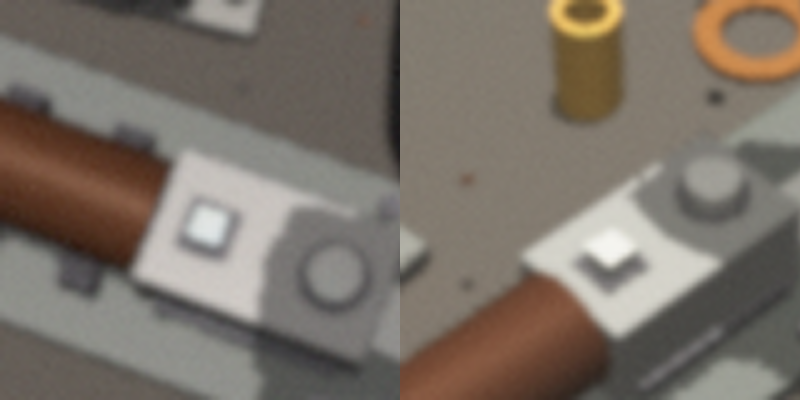

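Emit:
carry_out(
  rows=[
    {"tx": 0,"ty": 0,"tz": 0.015,"ax": 0,"ay": 0,"az": 0,"hand": -1},
    {"tx": 0,"ty": 0,"tz": 0.045,"ax": 0,"ay": 0,"az": 0,"hand": -1},
    {"tx": 0,"ty": 0,"tz": 0.065,"ax": 0,"ay": 0,"az": 0,"hand": -1},
    {"tx": 0,"ty": 0,"tz": 0.07,"ax": 0,"ay": 0,"az": 0,"hand": -1},
    {"tx": 0,"ty": 0.01,"tz": 0.07,"ax": 0,"ay": 0,"az": 0,"hand": -1},
    {"tx": 0,"ty": 0.025,"tz": 0.07,"ax": 0,"ay": 0,"az": 0,"hand": -1},
    {"tx": 0,"ty": 0.035,"tz": 0.07,"ax": 0,"ay": 0,"az": 0,"hand": -1},
    {"tx": 0,"ty": 0.038,"tz": 0.07,"ax": 0,"ay": 0,"az": 0,"hand": -1},
    {"tx": 0,"ty": 0.038,"tz": 0.07,"ax": 0,"ay": 0,"az": 0,"hand": -1},
  ],
)

```text
t: 12.5
ee_pos: [558.8, 58.9, 105.8]
ee_rot: [-1.571, 0.001, -0.353]
force: [-0.4, 0.5, -0.6]
width: -0.004
```

```bash
python3 - <<'E'
from h import *
st();b=snap('side','s10');a=snap('top','t10');st()
print('button c9',al(ray('top',(335/5+199.6,273/5+129.6),84)),al(ray('side',(312/5+199.6,180/5+129.6),84)))
cv2.imwrite('pics/c10.png',np.hstack([cv2.resize(i[100:220,190:310],(400,400),interpolation=2)[:,:400] for i in (a,b)])[:,:,::-1])
E
```

```text
t 12.5 along 11.1 lat -0.0 z 105.8 Falong 0.33 F [-0.39  0.49 -0.63] yaw -0.353
t 12.6 along 11.5 lat 0.5 z 106.7 Falong -0.19 F [-0.29 -0.09  0.38] yaw -0.353
button c9 (np.float64(12.1), np.float64(-0.2)) (np.float64(15.0), np.float64(-4.4))
```

View pics/c10.png

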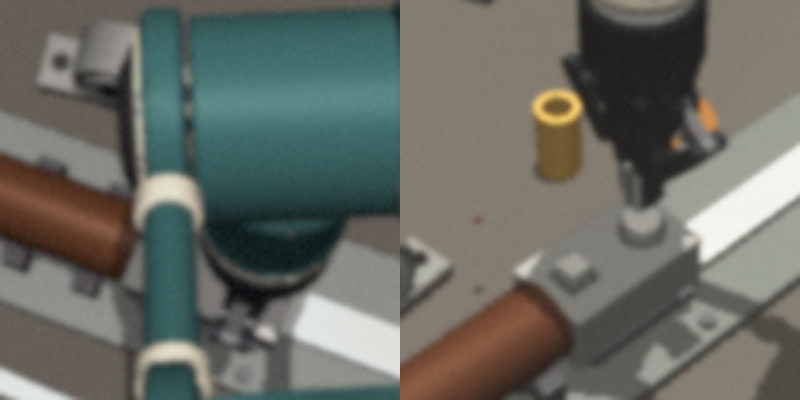

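Side view: the shut fingertips are at (262,160), directly above the round button at (262,165). The pin at (241,180) is well clear. I'll press down now.

Emit:
carry_out(
  rows=[
    {"tx": 0,"ty": 0.004,"tz": 0,"ax": 0,"ay": 0,"az": 0,"hand": -1},
    {"tx": 0,"ty": 0.008,"tz": 0,"ax": 0,"ay": 0,"az": 0,"hand": -1},
    {"tx": 0,"ty": 0.01,"tz": 0,"ax": 0,"ay": 0,"az": 0,"hand": -1},
    {"tx": 0,"ty": 0.012,"tz": 0,"ax": 0,"ay": 0,"az": 0,"hand": -1},
    {"tx": 0,"ty": 0.014,"tz": 0,"ax": 0,"ay": 0,"az": 0,"hand": -1},
  ],
)

```text
t: 13.22
ee_pos: [559.1, 59.3, 92.2]
ee_rot: [-1.571, -0.0, -0.352]
force: [0.2, -1.2, -0.2]
width: 0.001
```

Emit:
carry_out(
  rows=[
    {"tx": 0,"ty": 0.001,"tz": 0,"ax": 0,"ay": 0,"az": 0,"hand": -1},
    {"tx": 0,"ty": 0.002,"tz": 0,"ax": 0,"ay": 0,"az": 0,"hand": -1},
    {"tx": 0,"ty": 0.003,"tz": 0,"ax": 0,"ay": 0,"az": 0,"hand": -1},
  ],
)

```text
t: 13.6
ee_pos: [559.1, 59.3, 89.5]
ee_rot: [-1.571, -0.0, -0.352]
force: [-1.6, 0.3, 2.7]
width: 0.0
```

```bash
python3 -c "from h import *;st()"
```

```text
t 13.6 along 11.5 lat 0.2 z 89.5 Falong -0.28 F [-1.6   0.29  2.66] yaw -0.352
```

Emit:
carry_out(
  rows=[
    {"tx": 0,"ty": 0.001,"tz": 0,"ax": 0,"ay": 0,"az": 0,"hand": -1},
    {"tx": 0,"ty": 0.002,"tz": 0,"ax": 0,"ay": 0,"az": 0,"hand": -1},
    {"tx": 0,"ty": 0.003,"tz": 0,"ax": 0,"ay": 0,"az": 0,"hand": -1},
    {"tx": 0,"ty": 0.004,"tz": 0,"ax": 0,"ay": 0,"az": 0,"hand": -1},
  ],
)

```text
t: 14.1
ee_pos: [559.1, 59.2, 85.3]
ee_rot: [-1.571, -0.0, -0.352]
force: [-1.2, 0.4, 2.5]
width: -0.001
```

Emit:
carry_out(
  rows=[
    {"tx": 0,"ty": 0.001,"tz": 0,"ax": 0,"ay": 0,"az": 0,"hand": -1},
  ],
)

```text
t: 14.22
ee_pos: [559.1, 59.2, 84.2]
ee_rot: [-1.571, -0.0, -0.352]
force: [-2.0, -0.3, 2.5]
width: -0.004
```

Emit:
carry_out(
  rows=[
    {"tx": 0,"ty": 0.001,"tz": 0,"ax": 0,"ay": 0,"az": 0,"hand": -1},
  ],
)

```text
t: 14.35
ee_pos: [559.2, 59.3, 84.0]
ee_rot: [-1.571, 0.0, -0.352]
force: [-4.7, -0.7, 11.8]
width: 0.002
```

The button bottomed out at TCP z 84.0, as expected, with the force rising from 2.5 to 12 N. I'll hold briefly and withdraw straight up.

Emit:
carry_out(
  rows=[
    {"tx": 0,"ty": 0,"tz": 0,"ax": 0,"ay": 0,"az": 0,"hand": -1},
    {"tx": 0,"ty": -0.002,"tz": 0,"ax": 0,"ay": 0,"az": 0,"hand": -1},
    {"tx": 0,"ty": -0.01,"tz": 0,"ax": 0,"ay": 0,"az": 0,"hand": -1},
    {"tx": 0,"ty": -0.03,"tz": 0,"ax": 0,"ay": 0,"az": 0,"hand": -1},
    {"tx": 0,"ty": -0.06,"tz": 0,"ax": 0,"ay": 0,"az": 0,"hand": -1},
    {"tx": 0,"ty": -0.1,"tz": -0.02,"ax": 0,"ay": 0,"az": 0,"hand": -1},
    {"tx": 0,"ty": -0.13,"tz": -0.07,"ax": 0,"ay": 0,"az": 0,"hand": -1},
    {"tx": 0,"ty": -0.14,"tz": -0.12,"ax": 0,"ay": 0,"az": 0,"hand": -1},
    {"tx": 0,"ty": -0.14,"tz": -0.16,"ax": 0,"ay": 0,"az": 0,"hand": -1},
    {"tx": 0,"ty": -0.14,"tz": -0.18,"ax": 0,"ay": 0,"az": 0,"hand": -1},
    {"tx": 0,"ty": -0.14,"tz": -0.18,"ax": 0,"ay": 0,"az": 0,"hand": -1},
    {"tx": 0,"ty": -0.14,"tz": -0.18,"ax": 0,"ay": 0,"az": 0,"hand": -1},
  ],
)

```text
t: 15.85
ee_pos: [497.2, -109.3, 223.4]
ee_rot: [-1.57, -0.0, -0.353]
force: [0.2, 0.1, 0.1]
width: -0.002
```

```bash
python3 - <<'E'
from h import *
st();a=snap('top','t11');b=snap('side','s11');st()
cv2.imwrite('pics/c11.png',np.hstack([cv2.resize(i[130:210,200:280],(400,400),interpolation=2) for i in (a,b)])[:,:,::-1])
E
```

```text
t 15.85 along -168.0 lat 0.1 z 223.4 Falong 0.16 F [0.22 0.09 0.12] yaw -0.353
t 15.95 along -167.7 lat 0.0 z 223.2 Falong 0.12 F [0.18 0.06 0.2 ] yaw -0.351
```

View pics/c11.png

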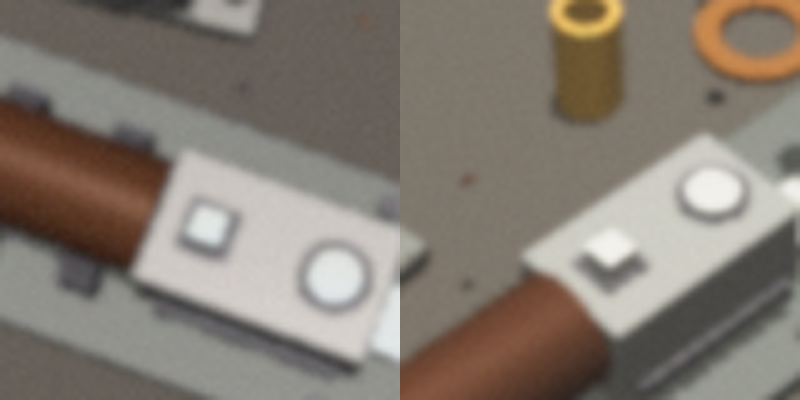

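View pics/s11.png

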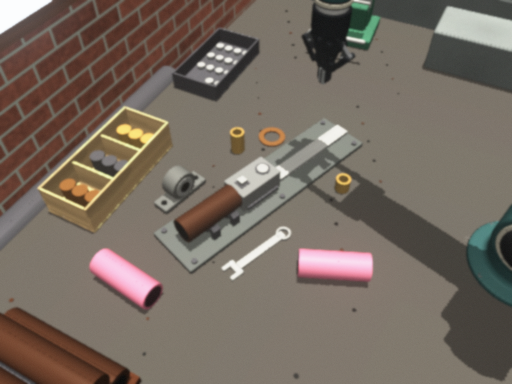

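The round button is now low (side view, 262,168) and the square pin (242,179) is still up. The block is flush against the tube, and its position matches the picture from before the press. The bystanders have not moved.

```bash
python3 -c "
from rig import arm
print(arm.finish_job())"
```

```text
the job is handed in; nothing more can be done
None
```

I set the length stop and handed the job in at about 16 s of the 51 s allowed; no verdict is reported.

- **Pushing the block:** I pushed its back face with the shut fingertips about 155 mm along the rail. It met the tube when the force rose from about 3 to 7 N and the block stopped. The contact point was within 1 mm of where I had measured the tube end.
- **Pressing the lock button:** it gave at about 2.5 N and bottomed out at the expected height, with a peak of about 12 N. I then withdrew straight up and back.
- **Last checks:** the pictures show the block flush with the tube end, the round button down and the square pin up. The tube and the other things show no visible movement, and the force on the tool is back to about zero.
- **Disagreements:** the two cameras differ by about 2 to 4 mm. The networks gave some false hits, such as the button on a sleeve and on the tube end, which I rejected against the pictures. The pictures alone cannot show the gap to within 3 mm, so that rests mainly on the force rise.

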